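# Unbolt the lid of the plant case

### The arm

A 7-joint arm with a two-finger parallel gripper is mounted at the origin on the work surface. World frame = base frame: x ahead of the robot, y to its left, z up, the work surface at z = 0. Lengths are in mm, angles in rad, forces in N, time in s.
With the tool pointing down it reaches from about 425 to 950 mm from the base axis. Payload 4.7 kg.
Tool frame: the origin (TCP) lies midway between the tips of the shut fingers; the grasp point (between the pads) lies 19 mm behind it; z points along the fingers, y is the line along which they close (so a half turn about z gives the same grasp; the last joint's range is limited). The gripper opens to 85 mm and grips with 20 to 120 N. Pads are 22 mm wide; open, the fingers measure 114 mm over their backs; the gripper's body (76 mm by 85 mm) begins 54 mm behind the grasp point. The pads swing forward as they close: fully open they stand 13 mm farther back than shut.
Start: joints at [1.286, 0.469, -0.049, 1.532, 0.024, 1.141, -0.082], TCP at [170.834, -653.042, 231.335] pointing down, gripper open.
Joint ranges: [-2.59, 2.59], [-0.33, 1.99], [-1.39, 1.29], [0.1, 2.45], [-1.04, 4.18], [0.21, 1.99], [-2.66, 2.66]. Speed limits (rad/s): [2.57, 2.57, 3.14, 3.14, 3.14, 3.14, 3.14].

### API

Orientations are given as a 3x3 rotation matrix whose columns are the frame's x, y, z axes.
In Python, from bench import get_state, snapshot, close_job gives the robot as it stands. The module is installed in compiled form; this text tells all that it offers.
- The arm moves only by the tool drive_tool, never from a script. Its argument "steps" is a list of rows, each a list of 2 entries, a list of its own where there are three numbers: the shift along the tool's x, y, z in mm, then the turn, a rotation vector about the tool's x, y, z in degrees. A call has 1 to 20 rows; each row is the pose to reach, as a shift and turn from the pose commanded when the call began, along the tool's axes at that moment; what a row does not reach only later rows make up. A row lasts 1/8 s, in which the tool goes at most 62.5 mm and 10.7 degrees, less where a joint would pass 70% of its speed; a pose out of reach is approached as far as the arm can. A call with a gripper value outside its range is refused whole. "fingers" is the closure, from -1 (fully open) to 1 (shut), set as the call begins (left out, the last holds). The fingers move at their own pace and stop on an object; the grip force is fixed at half the most. Time passes only in rows, so rows that repeat a pose let the fingers close. It gives the time, the measured TCP pose, the force, the opening and the grip force at its end, in the units of the state.
- get_state(): the state, without advancing time (a new reading comes with each control period).
- snapshot(name): name is "scene" or "top"; returns a dict with "frame" (420x560x3 uint8, red, green, blue), "intrinsics" (3x3 intrinsics, pixels), "pose" (4x4, takes a point from camera to world coordinates). Camera axes: x right, y down, z forward; pixel columns grow to the right and rows downward; lengths in mm; the calibration is good to about 2 mm. A picture is of the moment at which its call begins. There is no depth.
- close_job(): hands the job in; it is judged then, once.
The state is a dict: "t": time; "joint_positions": joint angles; "qvel": joint speeds; "joint_efforts": joint torques, N m; "position": TCP position; "ee_rot": TCP orientation; "force": force on the tool from outside, world axes, zero at the start; "wrist_torque": the same for the moment, N m; "finger_gap": finger opening in mm; "grasp_force": force on a finger pad.
Only numpy, scipy, OpenCV 4.12 (cv2) and the standard library are available. Lean on these libraries where they do the work, as an engineer would, in place of code of your own. Each camera call takes 0.05 s, during which the arm holds its last target. There are 200 camera calls.

### The job

Unbolt the glazed lid of the plant case: with one fingertip press the spring catch plate right down and keep it down while the other fingertip pushes the bolt's knob away from the lid until the bolt is all the way back; only then let the catch up, so that it springs up fully and locks the bolt open. Touch and push only: do not pick anything up, and leave the pot, the tin and the brush where they are.

Things in the scene. Friction and masses are not known exactly. Their poses are not given: they have to be found in the camera images.
- case: Plywood plant case (cold frame), fixed, 320 (x) by 480 (y) by 120 mm high; place and yaw vary. Origin: centre of its underside, on the table; x to its rear (away from the robot), y to its left, z up. Top, 120 mm up: left part (case y -8 to 240 mm) the closed lid, a clear pane in a wood frame; right part (y -240 to -10) a fixed plywood deck with the steel bolt.
- rod_line (a point): Fixed point on the face of the bolt's base plate, below the rod's line and below the knob when the bolt is home: case x -45, y -71, z 123 mm. Axes as the case's; the rod runs along y. The rod's top is 12 mm above this face. Fixed steel staples 16 mm high, 22 mm wide, span the rod at y +41 to +51 (guide), -64 to -54 (guide) and +82 to +92 mm (keeper, on the lid) from here.
- bolt (a joint): Travel of the bolt, m: 0 = home, in the lid's keeper (start, up to 0.001); 0.040 = all the way back at its stop, clear of the lid. Grows as the knob moves to the case's -y, away from the lid. About 2.5 N of friction; stays where left. With the catch up it is barred after about 2 mm, and again 2 mm short of its stop: let the catch up only at the stop, and it locks the bolt there.
- knob (a point): Centre of the top of the bolt's knob, moves with the bolt; axes as the case's. Upright round steel peg on the rod: head 18 mm diameter, 13 mm high, on a 10 mm stem. Its top is 44 mm above the base plate's face (167 mm above the table), 32 mm above the rod. At home it has 32 mm free between its head and the guide staple on its lid side, where a fingertip fits above the rod.
- catch (a joint): Angle of the spring catch, rad: 0 = up (start, barring the bolt), 0.38 = pressed right down to its stop; the bolt is free from about 0.26 on. A spring lifts it: pressing the pad's middle line takes about 2.5 N at first, 6 N at the stop. The catch is a steel rocker on the robot side of the rod; its hinge runs along the case's y, 38 mm from the rod's line, 17 mm above the plate's face.
- catch_pad (a point): Middle of the ribbed pad's top, moves and tilts with the catch. The pad is 96 mm long (case y -120 to -24 mm), 28 mm wide, its middle 61 mm from the rod's line, to the robot side. Pressed down it is level, its top 143 mm above the table (24 mm below the knob's top); up, it slopes 22 degrees, outer edge high, middle 8 mm higher. Press it anywhere along it; a fingertip may slide along it.
- pot_mid (a point): Centre, half-way up, of a small terracotta pot, 68 mm diameter, 58 mm high, loose on the rear of the deck. Bystander. Axes: z up.
- tin_mid (a point): Centre, half-way up, of a small tin with plant labels, 54 mm diameter, 48 mm high (labels to 69 mm), loose on the rear of the deck. Bystander. Axes: z up.
- brush: Hand brush 160 mm long lying on the table to the right of the case. Origin on its underside. Bystander.

How it is judged (in metres and radians):
On the way, in this order (a step that is already met when the one before it is completed fails the run):
1. the catch is pressed down by a finger while the bolt is still home (value of joint catch above 0.26 rad and value of joint bolt below 0.008 m and contact force between the fingers and catch above 0.5 N), for 0.05 s.
2. the bolt is under way with the catch held down (value of joint catch above 0.24 rad and value of joint bolt above 0.012 m and contact force between the fingers and catch above 0.3 N), for 0.04 s.
3. the bolt is all the way back with the catch still held down (value of joint catch above 0.24 rad and value of joint bolt above 0.0365 m and contact force between the fingers and catch above 0.3 N), for 0.04 s.
At the end, for the whole second after the job is handed in: the bolt is drawn back to within 4 mm of its stop and at rest, the catch has sprung up fully (within 0.05 rad) and so locks it open, and the pot, tin and brush are within 30 mm of where they stood (value of joint bolt above 0.036 m and value of joint catch below 0.05 rad and velocity of joint bolt below 0.005 m/s and distance of each of pot_mid, tin_mid, brush from where it was at the start of the episode below 0.03 m); the robot touches nothing.
It fails at once if the catch was let up fully with the bolt part-way (value of joint catch below 0.05 rad and value of joint bolt between 0.006 and 0.034 m).
It fails at once if the pot, the tin or the brush was moved or picked up (distance of any of pot_mid, tin_mid, brush from where it was at the start of the episode above 0.03 m).
It fails at once if the pot or the tin was tipped over (angle between any of pot_mid, tin_mid's own z axis and vertical above 0.5 rad).
It also fails if it takes over 35 s, if anything falls off the work surface, if the arm or the gripper's body presses on something with over 40 N, if the wrist force passes 120 N, or if a joint passes its speed limit or range.

## Working session

There is one attempt and no reset: what is moved stays moved. The work goes in short steps, Python scripts to look and compute and a tool call to move; the robot and the scene stay as the last step left them, time stands still between calls to the robot, and variables do not carry over. Pictures are saved under pics/ and viewed, at most 10 in all, crops included, and the job is handed in when it is done.

Besides the shell and the picture viewer there is one more tool, called by a JSON object that holds its "api" and its "payload", one argument or row to a line. drive_tool: Moves the arm, as the interface text tells. Its arguments: {"type":"object","properties":{"steps":{"type":"array","items":{"type":"array"}},"fingers":{"type":"number"}},"required":["steps"]}

```bash
mkdir -p pics; python3 - <<'E'
from bench import *
import cv2,numpy as np
for n in("scene","top"):
    s=snapshot(n);cv2.imwrite(f"pics/{n}0.png",s["frame"][:,:,::-1]);np.savez(f"{n}0.npz",**s);print(n,s["intrinsics"].tolist(),np.round(s["pose"],3).tolist())
st=get_state();print(st["t"],st["position"],np.round(st["ee_rot"],3).tolist(),st["finger_gap"])
E
```

```text
scene [[485.40757972838236, 0.0, 281.15712210516926], [0.0, 485.40757972838236, 205.50440952263202], [0.0, 0.0, 1.0]] [[-0.755, 0.332, -0.566, 1122.183], [0.656, 0.402, -0.639, 511.032], [0.016, -0.853, -0.521, 583.917], [0.0, 0.0, 0.0, 1.0]]
top [[398.4019633809734, 0.0, 276.4522274451583], [0.0, 398.4019633809734, 208.3316347265371], [0.0, 0.0, 1.0]] [[-0.014, -0.985, 0.172, 499.225], [-1.0, 0.012, -0.015, -24.88], [0.013, -0.172, -0.985, 814.344], [0.0, 0.0, 0.0, 1.0]]
0.1 [ 170.68033272 -652.52706485  230.36050297] [[0.967, 0.253, -0.0], [0.253, -0.967, 0.002], [-0.0, -0.002, -1.0]] 85.32527451434683
```

View pics/top0.png

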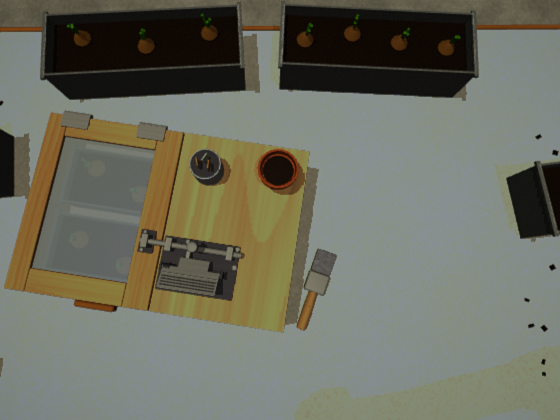

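View pics/scene0.png

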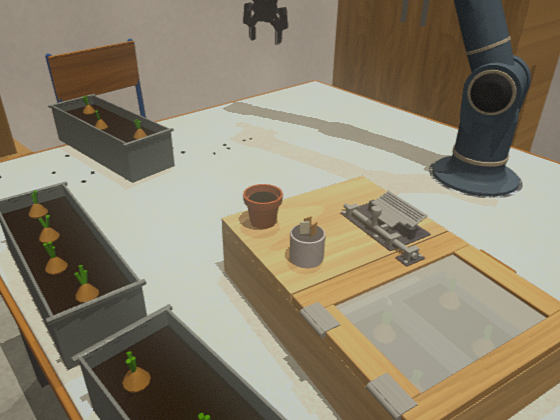

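Top view: case corners are near (52,114), (310,150), (284,331) and (6,289). The knob is near (192,246), the pad (188,278), and the brush lies at (318,290). Next I'll enlarge the bolt area and fit the pose from the corners.

```bash
cat > h.py <<'E'
import numpy as np,cv2
def cast(s,uv,z):
    K,P=s["intrinsics"],s["pose"]
    d=P[:3,:3]@np.linalg.inv(K)@np.array([*uv,1.]);o=P[:3,3]
    return o+d*(z-o[2])/d[2]
def proj(s,p):
    P=s["pose"];c=P[:3,:3].T@(np.array(p)-P[:3,3]);q=s["intrinsics"]@c;return q[:2]/q[2]
E
python3 - <<'E'
from h import *
s=dict(np.load("top0.npz"))
f=s["frame"];hsv=cv2.cvtColor(f,cv2.COLOR_RGB2HSV)
m=cv2.inRange(hsv,(8,70,90),(28,255,255));m[:90]=0;m[:,330:]=0
m=cv2.morphologyEx(m,cv2.MORPH_OPEN,np.ones((3,3)))
cs,_=cv2.findContours(m,0,2);c=max(cs,key=cv2.contourArea);
W=np.array([cast(s,p,120)[:2] for p in c[:,0]],np.float32)
r=cv2.minAreaRect(W);print("rect",r)
for uv in[(52,114),(310,150),(284,331),(6,289)]:print(cast(s,uv,120)[:2])
cv2.imwrite("pics/crop.png",cv2.resize(f[220:310,130:250,::-1],None,fx=6,fy=6,interpolation=cv2.INTER_CUBIC))
s=dict(np.load("scene0.npz"));cv2.imwrite("pics/crop2.png",cv2.resize(s["frame"][180:280,330:450,::-1],None,fx=6,fy=6,interpolation=cv2.INTER_CUBIC))
E
```

```text
rect ((626.469482421875, 282.34857177734375), (248.7326202392578, 319.7359924316406), 80.48294830322266)
[800.64691634 373.46914339]
[727.33095652 -97.77100355]
[411.15254966 -45.05602339]
[487.01505815 424.99289849]
```

View pics/crop.png

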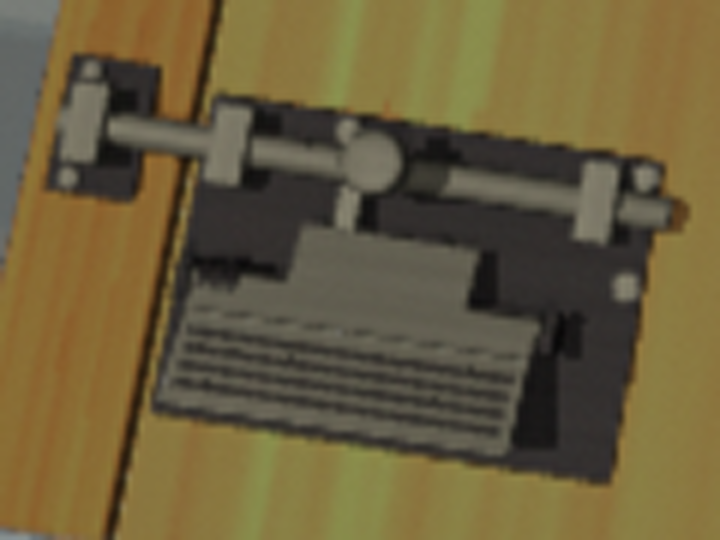

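View pics/crop2.png

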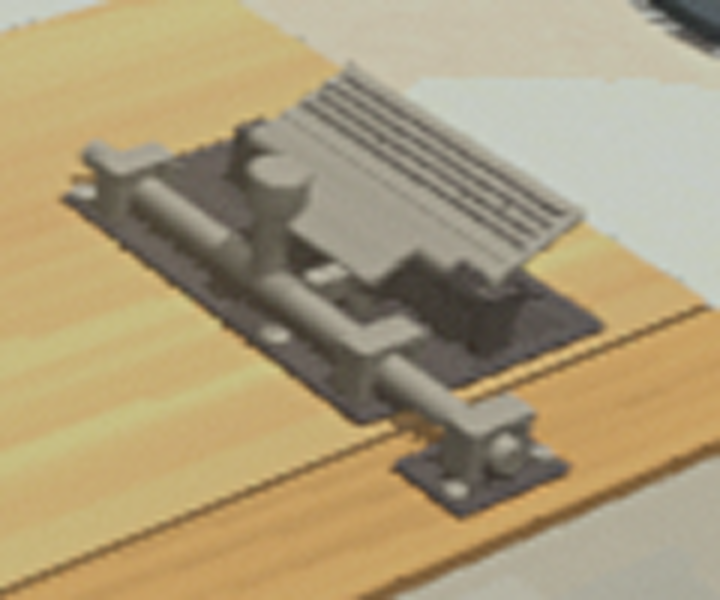

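The crops show the knob top at about (192,247) in the top view and (376.7,208.3) in the scene view. The catch tongue sits just lid-side of the knob, beside the rod. Next I'll triangulate the knob.

```bash
python3 - <<'E'
from h import *
t=dict(np.load("top0.npz"));s=dict(np.load("scene0.npz"))
u=lambda x,y,ox,oy:((x+.5)/6-.5+ox,(y+.5)/6-.5+oy)
k1=u(372,162,130,220);k2=u(280,170,330,180)
print("knob top/scene",cast(t,k1,167),cast(s,k2,167))
# rod direction from staple tops z=139
a=cast(t,u(87,120,130,220),139);b=cast(t,u(597,200,130,220),139);c=cast(t,u(228,145,130,220),139)
d=(a-b);print("rod dir yaw",np.degrees(np.arctan2(-d[0],d[1])),np.linalg.norm(d),"(146)",a,c,b)
a2=cast(s,u(485,415,330,180),139);b2=cast(s,u(135,160,330,180),139);d=a2-b2
print("scene",np.degrees(np.arctan2(-d[0],d[1])),np.linalg.norm(d),a2,b2)
C=np.mean([cast(t,p,120) for p in [(52,114),(310,150),(284,331),(6,289)]],0);y=np.radians(-9.3);R=np.array([[np.cos(y),-np.sin(y)],[np.sin(y),np.cos(y)]])
print("knob by corners",C[:2]+R@[-45,-71])
E
```

```text
knob top/scene [550.99454779 103.6137913  167.        ] [553.50888608 104.98432753 167.        ]
rod dir yaw -9.615237234727337 145.68061030218294 (146) [566.08993612 189.52908386 139.        ] [558.53602124 149.7035869  139.        ] [541.75676443  45.8950455  139.        ]
scene -9.860665976593522 144.75627809585924 [568.76618615 189.41427699 139.        ] [543.97627194  46.79646533 139.        ]
knob by corners [550.65399163 101.11416982]
```

{"api": "drive_tool", "payload": {
  "steps": [
    [[49, -36, -1], [0, 0, -4.4]],
    [[98, -72, -2], [0, 0, -8.8]],
    [[148, -107, -3], [0, 0, -13.2]],
    [[197, -143, -4], [0, 0, -17.6]],
    [[246, -179, -5], [0, 0, -22]],
    [[295, -215, -6], [0, 0, -26.4]],
    [[345, -251, -7], [0, 0, -30.8]],
    [[369, -303, -8], [0, 0, -35]],
    [[394, -356, -9], [0, 0, -39.4]],
    [[419, -408, -9], [0, 0, -43.8]],
    [[444, -461, -9], [0, 0, -48.2]],
    [[469, -514, -9], [0, 0, -52.6]],
    [[494, -566, -9], [0, 0, -57]],
    [[519, -619, -9], [0, 0, -61.4]],
    [[543.7, -671.5, -9], [0, 0, -65.7]],
    [[543.7, -671.5, -9], [0, 0, -65.7]],
    [[543.7, -671.5, -9], [0, 0, -65.7]]
  ],
  "fingers": -0.17
}}

```text
t: 2.22
position: [526.6, 133.6, 239.7]
ee_rot: [[0.168, 0.986, -0.001], [0.986, -0.168, -0.001], [-0.001, -0.001, -1.0]]
force: [-0.5, -1.5, 0.3]
finger_gap: 49.8
grasp_force: 0.0
```

{"api": "drive_tool", "payload": {
  "steps": [
    [[0, 0, 23], [-3, 0, 0]],
    [[0, 0, 46], [-6.5, 0, 0]],
    [[0, 0, 70], [-6.5, 0, 0]],
    [[0, 0, 70], [-6.5, 0, 0]]
  ]
}}

```text
t: 2.72
position: [525.7, 131.5, 168.7]
ee_rot: [[0.17, 0.979, 0.108], [0.985, -0.169, -0.022], [-0.003, 0.11, -0.994]]
force: [0.8, -0.2, 0.2]
finger_gap: 50.3
grasp_force: 0.0
```

```bash
python3 - <<'E'
from bench import *
import cv2,numpy as np
s=snapshot("scene");a=cv2.resize(s["frame"][130:280,310:460,::-1],(400,400),interpolation=cv2.INTER_CUBIC)
s2=snapshot("top");b=cv2.resize(s2["frame"][200:320,130:250,::-1],(400,400),interpolation=cv2.INTER_CUBIC)
cv2.imwrite("pics/n1.png",np.hstack([a,b]));st=get_state();print(st["t"],st["position"],st["force"])
E
```

```text
2.825 [527.54731518 133.030308   170.88755137] [ 0.6342236   0.95910795 -0.0496844 ]
```

View pics/n1.png

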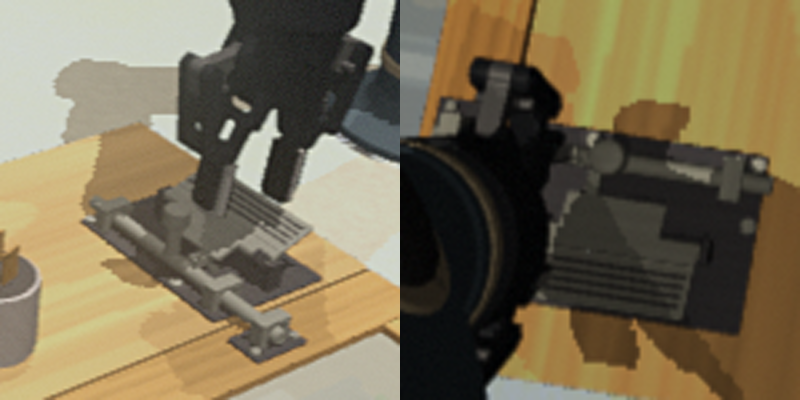

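Scene crop: finger B's tip is at about (210,208), over the lid side of the knob, and finger A's tip is at (282,198), over the pad. I'll check both against the plan.

```bash
python3 - <<'E'
from h import *
s=dict(np.load("scene0.npz"))
y=np.radians(-9.6);R=np.array([[np.cos(y),-np.sin(y)],[np.sin(y),np.cos(y)]]);K=np.array([552.3,104])
for n,uv,zs in(("B",(210,208),(174,179,184)),("A",(282,198),(167,172,177))):
  for z in zs:print(n,z,R.T@(cast(s,(310+uv[0]*.375,130+uv[1]*.375),z)[:2]-K))
E
```

```text
B 174 [-8.15973413 19.84520012]
B 179 [-2.03432125 25.65766715]
B 184 [ 4.09109164 31.47013419]
A 167 [-64.2457778  25.3319468]
A 172 [-57.55058107  30.98102143]
A 177 [-50.85538435  36.63009605]
```

{"api": "drive_tool", "payload": {
  "steps": [
    [[0, -0.7, 6], [0, 0, 0]],
    [[0, -1.4, 12], [0, 0, 0]],
    [[0, -2, 18], [0, 0, 0]],
    [[0, -2.2, 20], [0, 0, 0]],
    [[0, -2.5, 22], [0, 0, 0]],
    [[0, -2.5, 22], [0, 0, 0]]
  ]
}}

```text
t: 3.58
position: [526.8, 134.4, 148.3]
ee_rot: [[0.167, 0.98, 0.112], [0.986, -0.166, -0.019], [-0.0, 0.113, -0.994]]
force: [-2.3, 0.4, 4.6]
finger_gap: 50.0
grasp_force: 2.0
```

{"api": "drive_tool", "payload": {
  "steps": [
    [[0, -0.2, 1.5], [0, 0, 0]],
    [[0, -0.3, 3], [0, 0, 0]],
    [[0, -0.3, 3], [0, 0, 0]]
  ]
}}

```text
t: 3.95
position: [526.4, 134.5, 145.2]
ee_rot: [[0.167, 0.98, 0.111], [0.986, -0.166, -0.019], [-0.0, 0.112, -0.994]]
force: [-2.6, 0.8, 4.7]
finger_gap: 50.1
grasp_force: 2.6
```

{"api": "drive_tool", "payload": {
  "steps": [
    [[0, -0.2, 1.5], [0, 0, 0]],
    [[0, -0.3, 3], [0, 0, 0]],
    [[0, -0.3, 3], [0, 0, 0]]
  ]
}}

```text
t: 4.32
position: [526.2, 134.7, 143.0]
ee_rot: [[0.167, 0.98, 0.11], [0.986, -0.166, -0.02], [-0.001, 0.112, -0.994]]
force: [-6.6, -0.6, 12.5]
finger_gap: 50.1
grasp_force: 6.1
```

```bash
python3 - <<'E'
from bench import *
import cv2,numpy as np
s=snapshot("scene");cv2.imwrite("pics/n2.png",cv2.resize(s["frame"][170:270,330:450,::-1],(720,600),interpolation=cv2.INTER_CUBIC))
E
```

```text
(no output)
```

View pics/n2.png

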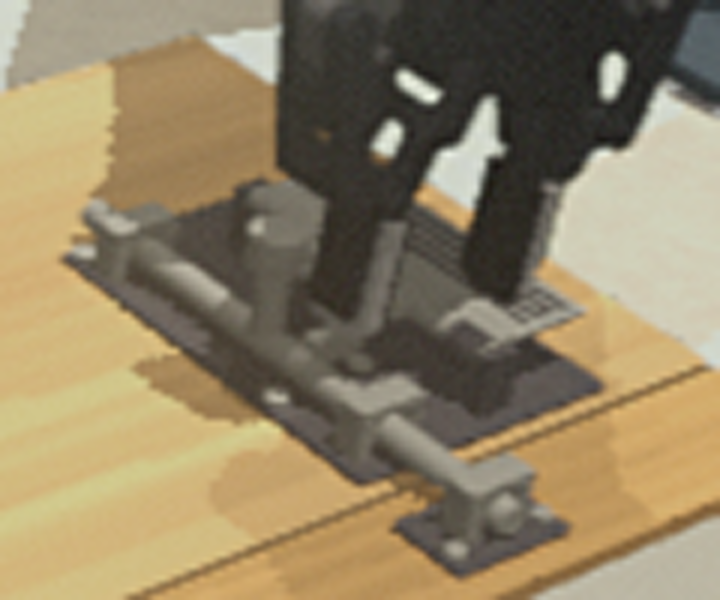

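The picture shows the pad pressed level and finger B beside the knob on its lid side. Starting the push.

{"api": "drive_tool", "payload": {
  "steps": [
    [[-3, 0, 0.3], [0, 0, 0]],
    [[-6, 0, 0.3], [0, 0, 0]],
    [[-9, 0, 0.3], [0, 0, 0]],
    [[-12, 0, 0.3], [0, 0, 0]],
    [[-15, 0, 0.3], [0, 0, 0]],
    [[-18, 0, 0.3], [0, 0, 0]],
    [[-21, 0, 0.3], [0, 0, 0]],
    [[-24, 0, 0.3], [0, 0, 0]]
  ]
}}

```text
t: 5.38
position: [525.0, 115.0, 143.5]
ee_rot: [[0.165, 0.979, 0.118], [0.986, -0.165, -0.012], [0.008, 0.118, -0.993]]
force: [-0.1, 7.9, 5.2]
finger_gap: 49.6
grasp_force: 4.5
```

{"api": "drive_tool", "payload": {
  "steps": [
    [[-3, -0.1, 1], [0, 0, 0]],
    [[-6, -0.1, 1.2], [0, 0, 0]],
    [[-9, -0.1, 1.2], [0, 0, 0]],
    [[-12, -0.1, 1.2], [0, 0, 0]],
    [[-15, -0.1, 1.2], [0, 0, 0]],
    [[-15, -0.1, 1.2], [0, 0, 0]]
  ]
}}

```text
t: 6.12
position: [523.5, 101.6, 143.4]
ee_rot: [[0.165, 0.979, 0.12], [0.986, -0.165, -0.01], [0.01, 0.12, -0.993]]
force: [0.3, 9.9, 9.9]
finger_gap: 49.9
grasp_force: 5.9
```

{"api": "drive_tool", "payload": {
  "steps": [
    [[-3, 0, 0.2], [0, 0, 0]],
    [[-6, 0, 0.3], [0, 0, 0]],
    [[-8, 0, 0.3], [0, 0, 0]],
    [[-10, 0, 0.3], [0, 0, 0]],
    [[-10, 0, 0.3], [0, 0, 0]]
  ]
}}

```text
t: 6.75
position: [522.3, 92.0, 143.4]
ee_rot: [[0.165, 0.979, 0.121], [0.986, -0.165, -0.01], [0.011, 0.121, -0.993]]
force: [0.2, 9.8, 10.1]
finger_gap: 49.7
grasp_force: 6.3
```

{"api": "drive_tool", "payload": {
  "steps": [
    [[-2, 0, 0], [0, 0, 0]],
    [[-4, 0, 0], [0, 0, 0]],
    [[-4, 0, 0], [0, 0, 0]]
  ]
}}

```text
t: 7.12
position: [521.7, 88.6, 143.4]
ee_rot: [[0.163, 0.979, 0.122], [0.987, -0.163, -0.009], [0.011, 0.122, -0.993]]
force: [0.5, 11.2, 10.3]
finger_gap: 49.8
grasp_force: 7.7
```

{"api": "drive_tool", "payload": {
  "steps": [
    [[-2, 0, 0], [0, 0, 0]],
    [[-4, 0, 0], [0, 0, 0]],
    [[-4, 0, 0], [0, 0, 0]]
  ]
}}

```text
t: 7.5
position: [521.6, 88.3, 143.5]
ee_rot: [[0.159, 0.979, 0.124], [0.987, -0.16, -0.003], [0.017, 0.123, -0.992]]
force: [1.6, 17.3, 4.9]
finger_gap: 49.7
grasp_force: 10.5
```

Motion has stalled with the force rising, after 46 mm of tool travel as predicted. That suggests the stop, so I'll check in the image before releasing.

{"api": "drive_tool", "payload": {
  "steps": [
    [[-1, 0, 0.7], [0, 0, 0]],
    [[-2, 0, 0.7], [0, 0, 0]],
    [[-2, 0, 0.7], [0, 0, 0]]
  ]
}}

```text
t: 7.88
position: [521.7, 88.3, 143.5]
ee_rot: [[0.158, 0.979, 0.126], [0.987, -0.159, -0.001], [0.019, 0.124, -0.992]]
force: [1.1, 20.8, 9.1]
finger_gap: 50.2
grasp_force: 11.9
```

```bash
python3 - <<'E'
from bench import *
import cv2,numpy as np
s=snapshot("scene");cv2.imwrite("pics/n3.png",cv2.resize(s["frame"][170:270,330:450,::-1],(720,600),interpolation=cv2.INTER_CUBIC))
E
```

```text
(no output)
```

View pics/n3.png

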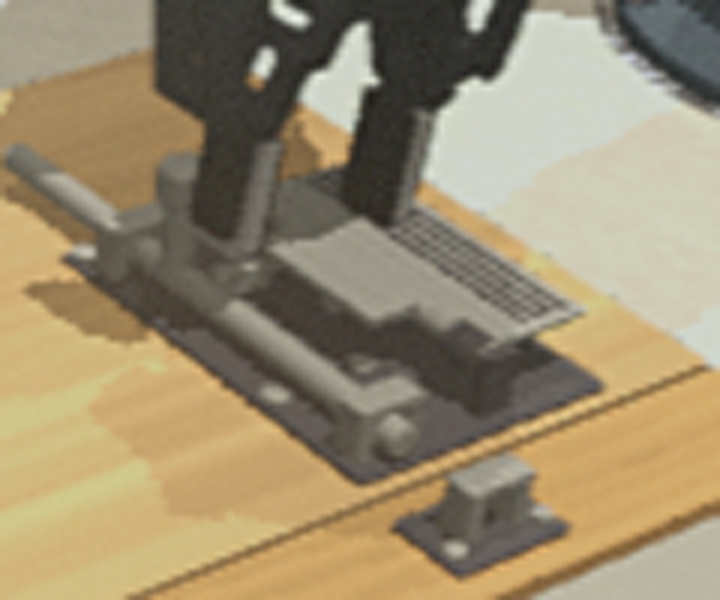

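The bolt is clear of the keeper and the knob sits against the far guide, so it is at the stop with the pad still down. I'll raise straight up while keeping the push on, then leave.

{"api": "drive_tool", "payload": {
  "steps": [
    [[0.1, 0.6, -5], [0, 0, 0]],
    [[0.2, 1.2, -10], [0, 0, 0]],
    [[0.3, 1.7, -14], [0, 0, 0]],
    [[0.3, 1.7, -14], [0, 0, 0]],
    [[6, 2.2, -18], [0, 0, 0]],
    [[6, 5, -40], [0, 0, 0]],
    [[6, 10, -80], [0, 0, 0]],
    [[6, 15, -120], [0, 0, 0]],
    [[6, 15, -120], [0, 0, 0]]
  ]
}}

```text
t: 9.05
position: [521.9, 82.1, 263.7]
ee_rot: [[0.168, 0.979, 0.119], [0.986, -0.167, -0.018], [0.002, 0.12, -0.993]]
force: [-0.1, 0.4, -1.3]
finger_gap: 49.6
grasp_force: 0.0
```

```bash
python3 - <<'E'
from bench import *
import cv2,numpy as np
s=snapshot("scene");cv2.imwrite("pics/n4.png",cv2.resize(s["frame"][170:270,330:450,::-1],(720,600),interpolation=cv2.INTER_CUBIC));print(get_state()["force"])
E
```

```text
[-0.06727779  1.57970737 -0.56208864]
```

View pics/n4.png

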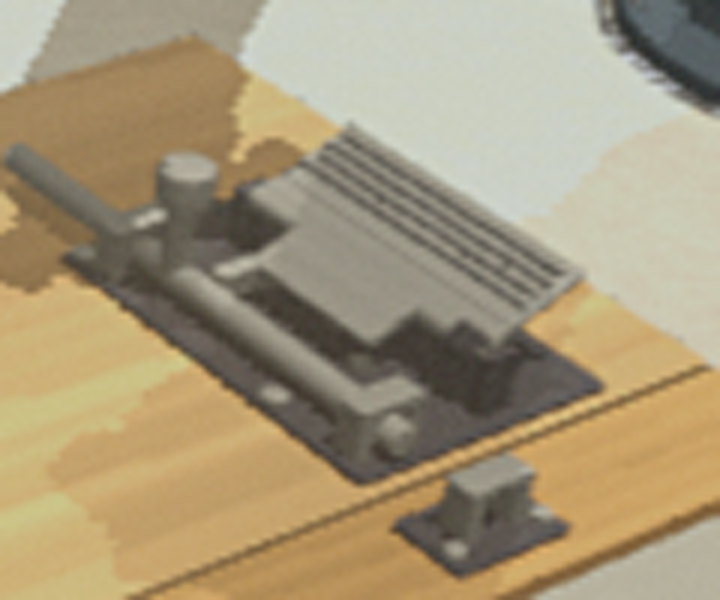

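The catch is fully up (its outer edge matches the start view), the bolt is back at its stop, and the gripper touches nothing.

```bash
python3 -c "
from bench import *
print(close_job())"
```

```text
the job is handed in; nothing more can be done
None
```

The job is handed in: the bolt is all the way back, the catch has sprung up and locks it open, and the gripper never went near the pot, tin or brush; the last picture confirms the bolt and catch, but no verdict came back.

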